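# Return the reagent containers to their spill trays

## Task

Clear up the lab bench: stand each of the four containers upright in the black plastic spill tray of its own shape and size, one after another. Leave the fragile amber glass bottle standing where it is until the other three are in their trays, and put it away last. Set everything down rather than dropping it, never tip a container over, and leave the beaker and the timer where they are.

Things in the scene. Friction and masses are not known exactly. Their poses are not given: they have to be found in the camera images.
- jar: wide round white plastic jar with white lid: body 62 mm diameter up to 62 mm high, lid 60 mm diameter from 66 to 84 mm, total height 84 mm, 0.25 to 0.5 kg. Loose, upright. Origin: centre of its underside, z up. Belongs in tray_jar.
- square: square white plastic bottle: body 48 x 48 mm, 70 mm high, with a round black cap 32 mm in diameter on top, total height 92 mm, 0.17 to 0.35 kg. Loose, upright. Origin: centre of its underside, z up, x and y square to its sides. Belongs in tray_square.
- tipbox: oblong closed pipette-tip box, grey lower half and white lid: 92 mm along its x, 58 mm along its y (its lid 90 x 56), 58 mm high, 0.11 to 0.23 kg. Loose, upright. Origin: centre of its underside, z up. Belongs in tray_tipbox, either way round.
- glass: slim round amber glass bottle: body 40 mm diameter up to 70 mm high, tapering to a black cap 25 mm in diameter, total height 102 mm, 0.12 to 0.26 kg. Fragile, goes last. Loose, upright. Origin: centre of its underside, z up. Belongs in tray_glass.
- tray_jar: large round black plastic spill tray, fixed to the bench: inside diameter 80 mm, wall 4 mm thick, rim 12 mm above the bench, inner floor 4 mm above the bench. Origin: centre of its underside on the bench, z up.
- tray_square: square black plastic spill tray, fixed: inside 66 x 66 mm, wall 4 mm thick, rim 12 mm above the bench, inner floor 4 mm above the bench. Origin: centre of its underside on the bench, z up, x and y square to its sides.
- tray_tipbox: oblong black plastic spill tray, fixed: inside 110 mm along its x, 76 mm along its y, wall 4 mm thick, rim 12 mm above the bench, inner floor 4 mm above the bench. Origin: centre of its underside on the bench, z up.
- tray_glass: small round black plastic spill tray, fixed: inside diameter 58 mm, wall 4 mm thick, rim 12 mm above the bench, inner floor 4 mm above the bench. Origin: centre of its underside on the bench, z up.
- beaker: empty glass beaker off to the left (+y), 68 mm diameter, 85 mm high, loose, to be left alone. Origin: centre of its underside, z up.
- timer: white lab timer lying off to the right (-y), 55 x 70 mm, 28 mm high, loose, to be left alone. Origin: centre of its underside, z up.
There are look-alikes about, which are no part of the job. Leave any brown look-alike of the tray_tipbox alone. What is shaped like the glass but pink is not meant.

How it is judged:
On the way:
1. jar, square bottle and tip box stand released in their trays while the glass bottle is still where it stood (horizontal distance between jar and tray_jar below 0.014 m and z of jar in the frame of tray_jar below 0.007 m and angle between each of jar, square, tipbox's own z axis and vertical below 0.06 rad and linear speed of each of jar, square, tipbox below 0.02 m/s and contact force between the fingers and jar below 0.1 N and horizontal distance between square and tray_square below 0.014 m and z of square in the frame of tray_square below 0.007 m and contact force between the fingers and square below 0.1 N and horizontal distance between tipbox and tray_tipbox below 0.014 m and z of tipbox in the frame of tray_tipbox below 0.007 m and contact force between the fingers and tipbox below 0.1 N and distance of glass from where it was at the start of the episode below 0.02 m), for 0.2 s.
At the end, for the whole second after the job is handed in: Each container stands released, at rest and upright (within 0.06 rad) on the inner floor of its own tray (underside less than 7 mm above the tray's underside, centre within 14 mm of the tray's centre) (horizontal distance between jar and tray_jar below 0.014 m and z of jar in the frame of tray_jar below 0.007 m and angle between each of jar, square, tipbox, glass's own z axis and vertical below 0.06 rad and linear speed of each of jar, square, tipbox, glass below 0.02 m/s and contact force between the fingers and jar below 0.1 N and horizontal distance between square and tray_square below 0.014 m and z of square in the frame of tray_square below 0.007 m and contact force between the fingers and square below 0.1 N and horizontal distance between tipbox and tray_tipbox below 0.014 m and z of tipbox in the frame of tray_tipbox below 0.007 m and contact force between the fingers and tipbox below 0.1 N and horizontal distance between glass and tray_glass below 0.014 m and z of glass in the frame of tray_glass below 0.007 m and contact force between the fingers and glass below 0.1 N); the robot touches nothing.
It fails at once if a container is tipped by more than 0.6 rad (angle between any of jar, square, tipbox, glass's own z axis and vertical above 0.6 rad).
It fails at once if a container is let go (dropped or thrown) more than 35 mm above the bench ((height (world z) of jar above 0.035 m and contact force between the fingers and jar below 0.05 N) or (height (world z) of square above 0.035 m and contact force between the fingers and square below 0.05 N) or (height (world z) of tipbox above 0.035 m and contact force between the fingers and tipbox below 0.05 N) or (height (world z) of glass above 0.035 m and contact force between the fingers and glass below 0.05 N)).
It fails at once if the beaker is shifted by more than 30 mm (distance of beaker from where it was at the start of the episode above 0.03 m).
It fails at once if the timer is shifted by more than 30 mm (distance of timer from where it was at the start of the episode above 0.03 m).
It also fails if it takes over 99 s, if anything falls off the work surface, if the arm or the gripper's body presses on something with over 40 N, if the wrist force passes 120 N, or if a joint passes its speed limit or range.

## Robot

A 7-joint arm with a two-finger parallel gripper is mounted at the origin on the work surface. World frame = base frame: x ahead of the robot, y to its left, z up, the work surface at z = 0. Lengths are in m, angles in rad, forces in N, time in s.
With the tool pointing down it reaches from about 0.35 to 0.9 m from the base axis. Payload 8.1 kg.
Tool frame: the origin (TCP) lies between the finger pads; the fingertips stand ahead of it and the grasp point (between the pads) is the TCP (arm.nose_length is the z of the fingertips in the tool frame, in m); z points along the fingers, y is the line along which they close (so a half turn about z gives the same grasp; the last joint's range is limited). The gripper opens to 92 mm and grips with 3 to 60 N. Pads are 19 mm wide; open, the fingers measure 130 mm over their backs; the gripper's body (75 mm by 190 mm) begins 47 mm behind the grasp point.
Start: joints at [1.095, 0.434, 0.025, 1.573, -0.012, 1.134, -0.075], TCP at [0.228, -0.582, 0.246] pointing down, gripper open.
Joint ranges: [-2.62, 2.62], [-0.44, 2.09], [-1.27, 1.32], [0.08, 2.57], [-1.32, 4.46], [0.12, 2], [-2.74, 2.74]. Speed limits (rad/s): [2.22, 2.22, 3.01, 3.01, 3.14, 3.14, 3.14].

## Interface

Orientations are given as a rotation vector (axis times angle).
In Python, from cell import sensors, optics, arm gives the robot as it stands.
- The arm moves only by the tool arm_command, never from a script. Its argument "deltas" is one flat list of numbers, 7 for each row, row after row: the turn, a rotation vector about the world's x, y, z as a fraction of full scale, then the shift along the world's x, y, z as a fraction of full scale, then the finger opening in mm, from 0 to 91.8. In form: [wx, wy, wz, dx, dy, dz, fingers, wx, wy, wz, dx, dy, dz, fingers, ...]. A call has 1 to 20 rows; each row is the pose to reach, as a shift and turn from the pose commanded when the call began; what a row does not reach only later rows make up. Full scale, the value 1, is 1 m for a shift and 90 degrees for a turn. A row lasts 1/10 s, in which the tool goes at most 50 mm and 8.59 degrees, less where a joint would pass 70% of its speed; a pose out of reach is approached as far as the arm can. A call with a number of a shift or a turn outside -1 to 1 is refused whole. A call with a gripper value outside its range is refused whole. The fingers move at their own pace and stop on an object; "force" is the grip in N (left out, the last holds). Time passes only in rows, so rows that repeat a pose let the fingers close. It gives the time, the measured TCP pose, the force, the opening and the grip force at its end, in the units of the state.
- sensors.observe(): the state, without advancing time (a new reading comes with each control period).
- optics.get_image(name): name is "scene" or "top"; returns the picture (400x640x3 uint8, blue, green, red); there is no depth.
- optics.calibration(name): a dict with "camera_matrix" (3x3 intrinsics, pixels), "rvec" (rotation vector, rad) and "tvec" (3), from world to camera coordinates, as OpenCV has them. Camera axes: x right, y down, z forward; pixel columns grow to the right and rows downward; lengths in m; the calibration is good to about 2 mm. A picture is of the moment at which its call begins. calibration takes no time and is no camera call.
- arm.sign_off(): hands the job in; it is judged then, once.
The state is a dict: "clock": time; "joints": joint angles; "dq": joint speeds; "joint_efforts": joint torques, N m; "position": TCP position; "ee_rot": TCP orientation; "force": force on the tool from outside, world axes, zero at the start; "ft_torque": the same for the moment, N m; "width": opening from 0.0 (shut) to 1.0 (fully open); "gripper_force": force on a finger pad.
Only numpy, scipy, OpenCV 4.12 (cv2) and the standard library are available. Lean on these libraries where they do the work, as an engineer would, in place of code of your own. Each camera call takes 0.05 s, during which the arm holds its last target. There are 200 camera calls.

## Working session

There is one attempt and no reset: what is moved stays moved. The work goes in short steps, Python scripts to look and compute and a tool call to move; the robot and the scene stay as the last step left them, time stands still between calls to the robot, and variables do not carry over. Pictures are saved under pics/ and viewed, at most 14 in all, crops included, and the job is handed in when it is done.

Besides the shell and the picture viewer there is one more tool, called after "Emit:" as name(argument=value, ...), one argument or row to a line, values as JSON. arm_command: Moves the arm, as the interface text tells. Its arguments: {"type":"object","properties":{"deltas":{"type":"array","items":{"type":"number"}},"force":{"type":"number"}},"required":["deltas"]}

```bash
mkdir -p pics; ls
python3 - <<'E'
from cell import sensors, optics, arm
import cv2
for n in("top","scene"):
    cv2.imwrite(f"pics/{n}0.png",optics.get_image(n)); c=optics.calibration(n); print(n,c)
s=sensors.observe(); print(s, arm.nose_length)
E
```

```text
pics
top {'camera_matrix': array([[377.4088021 ,   0.        , 320.81579866],
       [  0.        , 377.4088021 , 200.72538677],
       [  0.        ,   0.        ,   1.        ]]), 'rvec': array([ 2.1911058 , -2.17121078,  0.06616344]), 'tvec': array([0.00148349, 0.51309293, 1.03176474])}
scene {'camera_matrix': array([[438.21394702,   0.        , 313.79457843],
       [  0.        , 438.21394702, 206.18499968],
       [  0.        ,   0.        ,   1.        ]]), 'rvec': array([ 1.16603767,  2.51831679, -0.79146296]), 'tvec': array([ 0.32587375, -0.2752627 ,  1.44938358])}
{'clock': 0.1, 'joints': array([ 1.09536752,  0.43514637,  0.02497279,  1.57400452, -0.01158722,
        1.13401683, -0.07511551]), 'dq': array([ 0.00094642, -0.00213458, -0.00045229, -0.0031713 ,  0.00051001,
       -0.00177288, -0.00039385]), 'joint_efforts': array([ 2.72914876e-03, -6.69128752e+01,  9.87849087e-01, -3.15149117e+01,
       -6.05961587e-02,  3.73395346e-02,  4.97660733e-05]), 'position': array([ 0.22744659, -0.58167491,  0.24502836]), 'ee_rot': array([-3.08583895e+00, -5.81876229e-01,  6.31788766e-04]), 'force': array([ 0.1832208 , -0.58142056,  0.06474494]), 'ft_torque': array([0.00699476, 0.00719749, 0.01392867]), 'gripper_force': 0.0, 'width': 1.000943142752623} 0.019
```

View pics/top0.png

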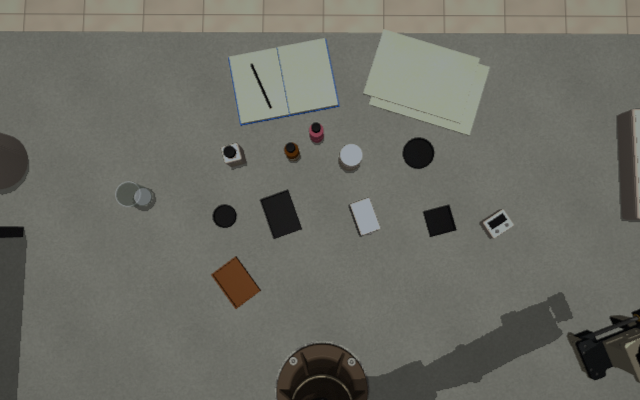

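View pics/scene0.png

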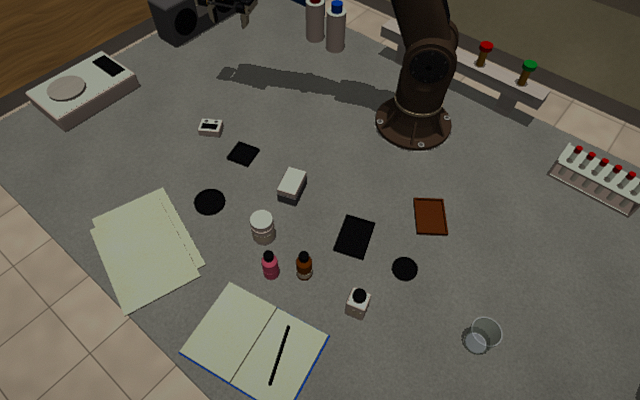

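The top view shows the jar (351,155), square bottle (232,154), tip box (365,217), jar tray (418,153) and square tray (440,221).
- **Glass candidates:** amber (292,151) and pink (316,131). The amber one fits the description; the pink one is excluded.
- **Oblong tray candidates:** black (281,214) and brown (236,282). The black one fits; the brown one is the look-alike.
- **Small round tray:** (225,216).

I'll confirm these in one enlarged crop and measure by segmentation.

```bash
cat > h.py <<'E'
import numpy as np, cv2
from cell import sensors, optics, arm
def ray(n,uv,z):
    c=optics.calibration(n);R=cv2.Rodrigues(c["rvec"])[0];t=np.asarray(c["tvec"]).ravel()
    d=R.T@np.linalg.inv(c["camera_matrix"])@np.array([*uv,1.]);o=-R.T@t
    return (o+d*(z-o[2])/d[2])[:2]
def blob(mask,uv,r):
    m=np.zeros_like(mask);u,v=uv;m[v-r:v+r,u-r:u+r]=mask[v-r:v+r,u-r:u+r]
    n,l,s,c=cv2.connectedComponentsWithStats(m.astype(np.uint8))
    i=1+np.argmax(s[1:,4]);cs,_=cv2.findContours((l==i).astype(np.uint8),0,cv2.CHAIN_APPROX_NONE)
    return s[i,4],max(cs,key=len)[:,0,:].astype(float),c[i]
def rect(n,cnt,z):
    P=np.array([ray(n,p,z) for p in cnt],np.float32)
    return cv2.minAreaRect(P*1000)
E
python3 - <<'E'
from h import *
im=optics.get_image("top");cv2.imwrite("pics/crop1.png",cv2.resize(im[110:310,195:465],None,fx=2.9,fy=2.9,interpolation=cv2.INTER_CUBIC))
I=im.astype(int);mx=I.max(2);mn=I.min(2)
dark=mx<50; white=mn>135
for nm,mk,uv,r,z in [("tray_jar",dark,(418,153),22,.012),("tray_sq",dark,(440,221),24,.012),("tray_tip",dark,(281,214),30,.012),("tray_gl",dark,(225,216),18,.012),
  ("jar",white,(351,155),18,.084),("tip",white,(365,217),24,.058),("sqcap",dark,(231,152),9,.092),("sqbody",white,(232,154),16,.07),("glcap",dark,(291,147),9,.102)]:
    a,c,ce=blob(mk,uv,r);p=rect("top",c,z)
    print(nm,a,ce.round(1),"cen",ray("top",ce,z).round(4),"rect mm",np.round(p[0],1),np.round(p[1],1),round(p[2],1), "bbox",c.min(0),c.max(0))
for uv in[(351,155),(365,217),(232,154),(300,260)]:print(im[uv[1],uv[0]])
print(ray("top",(490,223),.028),ray("top",(130,194),0))
E
```

```text
tray_jar 751 [418.1 152.8] cen [ 0.6512 -0.2664] rect mm [ 650.8 -266.2] [84.3 85.7] 89.7 bbox [403. 138.] [433. 168.]
tray_sq 703 [439.2 220.4] cen [ 0.4616 -0.3235] rect mm [ 461.7 -323.4] [72.4 74.4] 15.2 bbox [423. 205.] [455. 236.]
tray_tip 1237 [280.5 213.9] cen [0.4755 0.1185] rect mm [475.8 118.6] [117.   82.5] 20.4 bbox [260. 190.] [301. 238.]
tray_gl 423 [224.2 215.9] cen [0.4686 0.2758] rect mm [468.4 275.2] [61.5 64.5] 0.5 bbox [213. 205.] [236. 227.]
jar 372 [350.9 154.3] cen [ 0.6313 -0.0724] rect mm [631.6 -72. ] [55.9 54.3] 45.1 bbox [340. 144.] [361. 165.]
tip 641 [364.9 215.9] cen [ 0.4707 -0.1122] rect mm [ 470.7 -112.1] [86.5 52.6] 20.2 bbox [351. 198.] [379. 234.]
sqcap 111 [229.3 151.7] cen [0.6343 0.246 ] rect mm [634.1 246.1] [30.1 27.7] 46.2 bbox [224. 146.] [235. 157.]
sqbody 92 [233.4 154.1] cen [0.6324 0.2405] rect mm [636.9 247.7] [43.4 42. ] 15.3 bbox [224. 143.] [240. 161.]
glcap 77 [290.2 147.4] cen [0.6447 0.0857] rect mm [645.1  85.7] [24.1 22. ] 45.4 bbox [286. 143.] [295. 152.]
[165 159 153]
[166 160 153]
[24 23 24]
[108 116 115]
[ 0.45541394 -0.45679888] [0.52872871 0.54959402]
```

View pics/crop1.png

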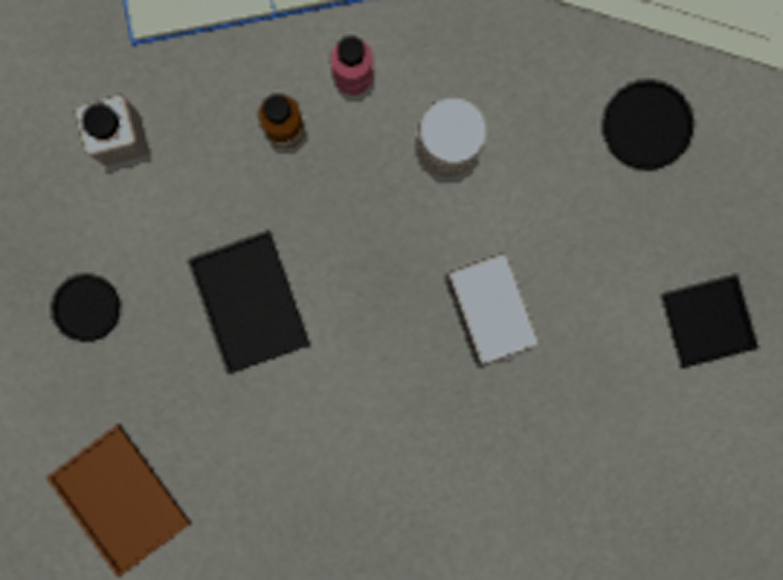

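The crop confirms it: the amber bottle at crop (279,115) and the black oblong tray at crop (249,302) are the real ones. Pink (351,65) and brown (119,500) are left alone. The tip box goes first; both it and its tray lie at about 20° yaw, and the tool is already at 21.4°.

Emit:
arm_command(
  deltas=[0,0,-0.013,0.243,0.47,-0.045,91.8,0,0,-0.013,0.243,0.47,-0.045,91.8,0,0,-0.013,0.243,0.47,-0.045,91.8,0,0,-0.013,0.243,0.47,-0.045,91.8,0,0,-0.013,0.243,0.47,-0.045,91.8,0,0,-0.013,0.243,0.47,-0.045,91.8,0,0,-0.013,0.243,0.47,-0.045,91.8,0,0,-0.013,0.243,0.47,-0.045,91.8,0,0,-0.013,0.243,0.47,-0.045,91.8,0,0,-0.013,0.243,0.47,-0.045,91.8,0,0,-0.013,0.243,0.47,-0.045,91.8,0,0,-0.013,0.243,0.47,-0.045,91.8,0,0,-0.013,0.243,0.47,-0.08,91.8,0,0,-0.013,0.243,0.47,-0.12,91.8,0,0,-0.013,0.243,0.47,-0.12,91.8,0,0,-0.013,0.243,0.47,-0.12,91.8],
  force=25,
)

```text
clock: 1.75
position: [0.47, -0.1126, 0.126]
ee_rot: [-3.093, -0.549, 0.003]
force: [1.1, 0.1, 0.1]
width: 0.999
gripper_force: 0.0
```

Emit:
arm_command(
  deltas=[0,0,0,0,0,-0.03,91.8,0,0,0,0,0,-0.06,91.8,0,0,0,0,0,-0.08,91.8,0,0,0,0,0,-0.09,91.8,0,0,0,0,0,-0.09,91.8,0,0,0,0,0,-0.09,40,0,0,0,0,0,-0.09,40,0,0,0,0,0,-0.09,40,0,0,0,0,0,-0.09,40,0,0,0,0,0,-0.09,40,0,0,0,0,0,-0.09,40,0,0,0,0,0,-0.09,40],
  force=25,
)

```text
clock: 2.95
position: [0.4708, -0.1121, 0.0361]
ee_rot: [3.093, 0.551, 0.001]
force: [-1.0, 0.3, 7.4]
width: 0.629
gripper_force: 25.0
```

Emit:
arm_command(
  deltas=[0,0,0,0,0,0.015,40,0,0,0,0,0,0.035,40,0,0,0,0,0,0.055,40,0,0,0,0,0.015,0.065,40,0,0,0,0.001,0.04,0.07,40,0,0,0,0.002,0.07,0.07,40,0,0,0,0.003,0.1,0.07,40,0,0,0,0.004,0.13,0.07,40,0,0,0,0.005,0.16,0.07,40,0,0,0,0.005,0.19,0.07,40,0,0,0,0.005,0.215,0.07,40,0,0,0,0.005,0.227,0.07,40,0,0,0,0.005,0.231,0.065,40,0,0,0,0.005,0.231,0.05,40,0,0,0,0.005,0.231,0.035,40,0,0,0,0.005,0.231,0.025,40,0,0,0,0.005,0.231,0.025,40],
)

```text
clock: 4.65
position: [0.4746, 0.1176, 0.0593]
ee_rot: [3.092, 0.549, -0.005]
force: [-0.9, 0.8, -2.7]
width: 0.629
gripper_force: 25.0
```

Run:
```python
from h import *
for n,b in(("scene",(180,270,280,440)),):
    im=optics.get_image(n);y0,y1,x0,x1=b
    cv2.imwrite("pics/c2.png",cv2.resize(im[y0:y1,x0:x1],None,fx=4,fy=4,interpolation=cv2.INTER_CUBIC))
s=sensors.observe();print(s["position"],s["width"],s["force"])
```

```text
[0.47508906 0.11798968 0.06010718] 0.6280442232270094 [ 0.6420597   0.73121441 -2.10620043]
```

View pics/c2.png

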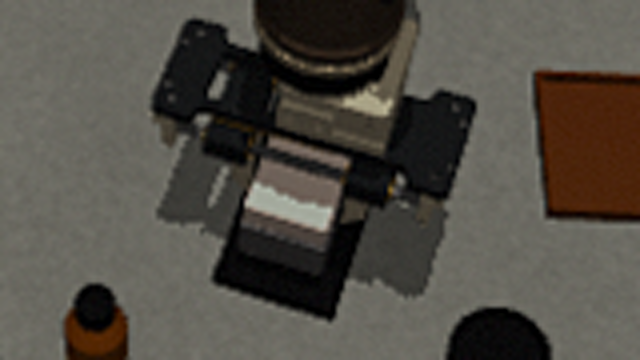

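The picture shows the box gripped squarely over the black oblong tray, centred and parallel to it. I'll lower it the last 20 mm and release.

Emit:
arm_command(
  deltas=[0,0,0,0,0,-0.008,40,0,0,0,0,0,-0.014,40,0,0,0,0,0,-0.019,40,0,0,0,0,0,-0.021,40,0,0,0,0,0,-0.021,40,0,0,0,0,0,-0.021,91.8,0,0,0,0,0,-0.021,91.8,0,0,0,0,0,-0.021,91.8,0,0,0,0,0,-0.021,91.8,0,0,0,0,0,-0.021,91.8,0,0,0,0,0,0.02,91.8,0,0,0,0,0,0.06,91.8,0,0,0,0,0,0.1,91.8,0,0,0,0,0,0.14,91.8,0,0,0,0,0,0.14,91.8],
)

```text
clock: 6.2
position: [0.4783, 0.12, 0.2058]
ee_rot: [-3.092, -0.55, -0.014]
force: [0.3, 0.4, -0.3]
width: 1.004
gripper_force: 0.0
```

Emit:
arm_command(
  deltas=[0,0,-0.054,0.04,0.032,0,91.8,0,0,-0.054,0.08,0.064,0,91.8,0,0,-0.054,0.12,0.096,0,91.8,0,0,-0.054,0.158,0.127,0,91.8,0,0,-0.054,0.158,0.127,0,91.8,0,0,-0.054,0.158,0.127,-0.04,91.8,0,0,-0.054,0.158,0.127,-0.06,91.8,0,0,-0.054,0.158,0.127,-0.06,91.8],
)

```text
clock: 7.0
position: [0.6311, 0.2444, 0.1365]
ee_rot: [3.111, 0.419, -0.011]
force: [-0.5, 0.4, -0.3]
width: 1.0
gripper_force: 0.0
```

Run:
```python
from h import *
im=optics.get_image("top");mn=im.min(2)
a,c,ce=blob(mn>135,(278,211),28);print(a,rect("top",c,.062))
cv2.imwrite("pics/c3.png",cv2.resize(im[110:250,190:370],None,fx=4,fy=4,interpolation=cv2.INTER_CUBIC))
s=sensors.observe();print(s["position"],s["ee_rot"])
```

```text
199 ((485.6347351074219, 105.27133178710938), (78.18846130371094, 23.640392303466797), 20.287778854370117)
[0.63235722 0.24511884 0.1389438 ] [ 3.11227015  0.41865389 -0.00579988]
```

View pics/c3.png

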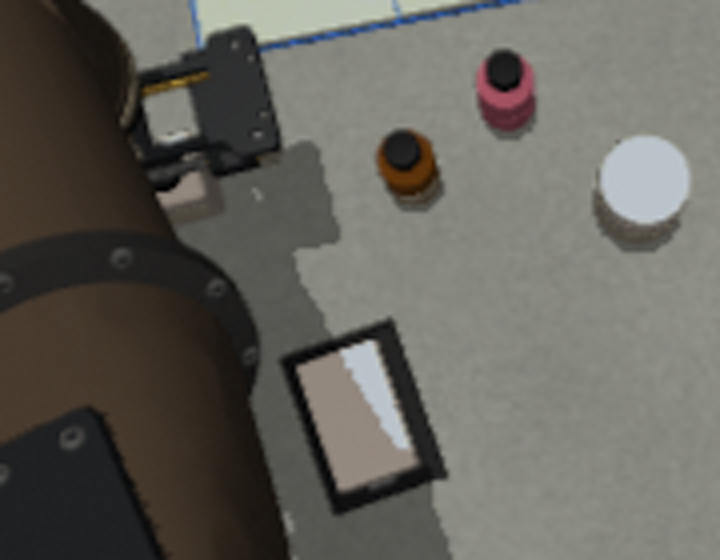

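The picture shows the tip box (crop 360,415) sitting inside its tray with margin on every side. The gripper is over the square bottle, so I'll descend and grip.

Emit:
arm_command(
  deltas=[0,0,0,0,0,-0.02,91.8,0,0,0,0,0,-0.045,91.8,0,0,0,0,0,-0.07,91.8,0,0,0,0,0,-0.09,91.8,0,0,0,0,0,-0.09,91.8,0,0,0,0,0,-0.09,91.8,0,0,0,0,0,-0.09,30,0,0,0,0,0,-0.09,30,0,0,0,0,0,-0.09,30,0,0,0,0,0,-0.09,30,0,0,0,0,0,-0.09,30,0,0,0,0,0,-0.09,30,0,0,0,0,0,-0.09,30,0,0,0,0,0,-0.09,30],
  force=25,
)

```text
clock: 8.45
position: [0.6336, 0.2462, 0.0508]
ee_rot: [-3.113, -0.419, -0.0]
force: [-1.0, 0.1, 1.1]
width: 0.522
gripper_force: 25.0
```

Emit:
arm_command(
  deltas=[0,0,0,0,0,0.015,30,0,0,0,0,0,0.04,30,0,0,0,0,0,0.07,30,0,0,0,0,0,0.1,30,0,0,0,0,0,0.12,30,0,0,0,-0.005,-0.015,0.13,30,0,0,0,-0.012,-0.04,0.13,30,0,0,0,-0.023,-0.075,0.13,30,0,0,0,-0.033,-0.11,0.13,30,0,0,0,-0.044,-0.145,0.13,30,0,0,0,-0.054,-0.18,0.13,30,0,0,0,-0.065,-0.215,0.13,30,0,0,0,-0.075,-0.25,0.13,30,0,0,0,-0.086,-0.285,0.13,30,0,0,0,-0.097,-0.32,0.13,30,0,0,0,-0.107,-0.355,0.13,30,0,0,0,-0.118,-0.39,0.13,30,0,0,0,-0.128,-0.425,0.13,30,0,0,0,-0.137,-0.455,0.13,30,0,0,0,-0.143,-0.475,0.13,30],
)

```text
clock: 10.45
position: [0.4876, -0.2326, 0.1805]
ee_rot: [3.114, 0.413, -0.003]
force: [-0.3, -0.0, -1.5]
width: 0.524
gripper_force: 25.0
```

Emit:
arm_command(
  deltas=[0,0,0,-0.008,-0.025,0,30,0,0,0,-0.017,-0.055,0,30,0,0,0,-0.024,-0.08,0,30,0,0,0,-0.029,-0.094,-0.005,30,0,0,0,-0.029,-0.094,-0.025,30,0,0,0,-0.029,-0.094,-0.05,30,0,0,0,-0.029,-0.094,-0.075,30,0,0,0,-0.029,-0.094,-0.095,30,0,0,0,-0.029,-0.094,-0.105,30,0,0,0,-0.029,-0.094,-0.105,30,0,0,0,-0.029,-0.094,-0.105,30],
)

```text
clock: 11.55
position: [0.4617, -0.3231, 0.0762]
ee_rot: [3.113, 0.419, 0.0]
force: [1.0, -0.1, -0.8]
width: 0.518
gripper_force: 25.0
```

Run:
```python
from h import *
im=optics.get_image("scene");y0,y1,x0,x1=(90,190,180,320)
cv2.imwrite("pics/c4.png",cv2.resize(im[y0:y1,x0:x1],None,fx=5,fy=5,interpolation=cv2.INTER_CUBIC))
s=sensors.observe();print(s["position"],s["ee_rot"],s["width"],s["force"])
```

```text
[ 0.46209253 -0.32333166  0.07667193] [3.11270654e+00 4.18762382e-01 1.72573498e-03] 0.5232167810817553 [ 0.48977794 -0.16850351 -1.69090339]
```

View pics/c4.png

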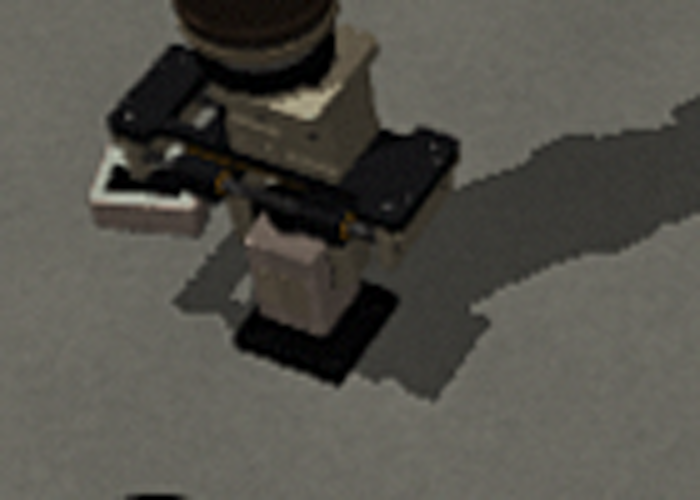

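The picture shows the square bottle aligned just above its square tray (crop 315,335), with the timer clear on the left. I'll lower and release it.

Emit:
arm_command(
  deltas=[0,0,0,0,0,-0.008,30,0,0,0,0,0,-0.014,30,0,0,0,0,0,-0.019,30,0,0,0,0,0,-0.021,30,0,0,0,0,0,-0.021,30,0,0,0,0,0,-0.021,91.8,0,0,0,0,0,-0.021,91.8,0,0,0,0,0,-0.021,91.8,0,0,0,0,0,-0.021,91.8,0,0,0,0,0,-0.021,91.8,0,0,0,0,0,-0.021,91.8,0,0,0,0,0,0.02,91.8,0,0,0,0,0,0.06,91.8,0,0,0,0,0,0.1,91.8,0,0,0,0,0,0.14,91.8,0,0,0,0,0,0.14,91.8],
)

```text
clock: 13.2
position: [0.4643, -0.3245, 0.2214]
ee_rot: [3.108, 0.418, 0.012]
force: [0.7, -0.9, -0.5]
width: 1.0
gripper_force: 0.0
```

Emit:
arm_command(
  deltas=[0,0,0,0.025,0.036,0,91.8,0,0,0,0.05,0.072,0,91.8,0,0,0,0.075,0.11,0,91.8,0,0,0,0.1,0.148,0,91.8,0,0,0,0.125,0.186,0,91.8,0,0,0,0.15,0.222,0,91.8,0,0,0,0.17,0.251,0,91.8,0,0,0,0.17,0.251,-0.03,91.8,0,0,0,0.17,0.251,-0.07,91.8,0,0,0,0.17,0.251,-0.11,91.8,0,0,0,0.17,0.251,-0.14,91.8,0,0,0,0.17,0.251,-0.16,91.8,0,0,0,0.17,0.251,-0.17,91.8,0,0,0,0.17,0.251,-0.17,91.8,0,0,0,0.17,0.251,-0.17,91.8],
)

```text
clock: 14.7
position: [0.6321, -0.072, 0.0464]
ee_rot: [3.113, 0.419, 0.001]
force: [0.1, 0.4, 0.5]
width: 0.999
gripper_force: 0.0
```

Emit:
arm_command(
  deltas=[0,0,0,0,0,0,45,0,0,0,0,0,0,45,0,0,0,0,0,0,45,0,0,0,0,0,0,45,0,0,0,0,0,0,45,0,0,0,0,0,0,45,0,0,0,0,0,0,45],
  force=35,
)

```text
clock: 15.4
position: [0.6318, -0.072, 0.0461]
ee_rot: [3.114, 0.419, 0.001]
force: [-1.9, -0.1, 5.5]
width: 0.662
gripper_force: 35.0
```

Emit:
arm_command(
  deltas=[0,0,0,0,0,0.01,45,0,0,0,0,0,0.025,45,0,0,0,0,0,0.045,45,0,0,0,0,-0.005,0.06,45,0,0,0,0.002,-0.02,0.065,45,0,0,0,0.004,-0.045,0.065,45,0,0,0,0.007,-0.07,0.065,45,0,0,0,0.01,-0.1,0.065,45,0,0,0,0.013,-0.13,0.065,45,0,0,0,0.016,-0.16,0.065,45,0,0,0,0.018,-0.182,0.065,45,0,0,0,0.019,-0.194,0.06,45,0,0,0,0.019,-0.194,0.05,45,0,0,0,0.019,-0.194,0.038,45,0,0,0,0.019,-0.194,0.028,45,0,0,0,0.019,-0.194,0.025,45,0,0,0,0.019,-0.194,0.025,45],
)

```text
clock: 17.1
position: [0.6503, -0.2647, 0.0697]
ee_rot: [-3.112, -0.421, 0.002]
force: [-0.0, 0.6, -2.7]
width: 0.661
gripper_force: 35.0
```

Run:
```python
from h import *
im=optics.get_image("scene");y0,y1,x0,x1=(130,240,140,310)
cv2.imwrite("pics/c5.png",cv2.resize(im[y0:y1,x0:x1],None,fx=4.5,fy=4.5,interpolation=cv2.INTER_CUBIC))
s=sensors.observe();print(s["position"],s["ee_rot"],s["width"],s["force"])
```

```text
[ 0.65072625 -0.26519617  0.07052093] [-3.11295375e+00 -4.20622892e-01  5.67981798e-04] 0.6628032505620948 [ 0.51679865  1.02708947 -3.76346497]
```

View pics/c5.png

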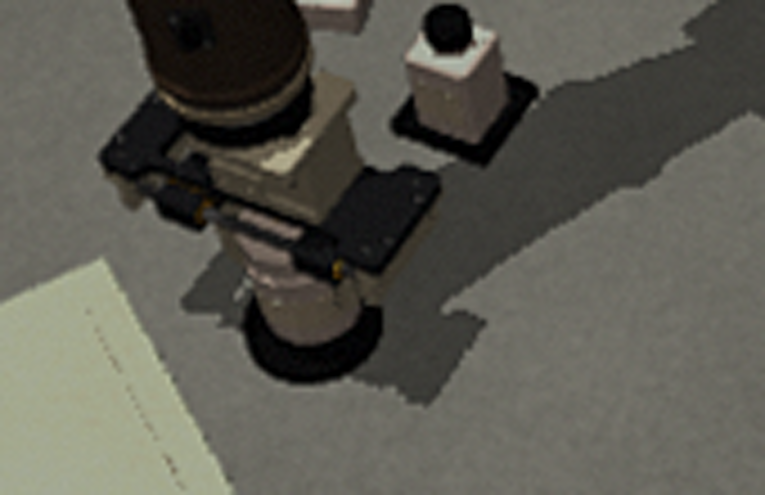

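The picture shows the jar centred over its round tray (crop 315,330), with the square bottle upright in its tray (455,100). I'll lower and release the jar.

Emit:
arm_command(
  deltas=[0,0,0,0,0,-0.008,45,0,0,0,0,0,-0.014,45,0,0,0,0,0,-0.019,45,0,0,0,0,0,-0.021,45,0,0,0,0,0,-0.021,45,0,0,0,0,0,-0.021,91.8,0,0,0,0,0,-0.021,91.8,0,0,0,0,0,-0.021,91.8,0,0,0,0,0,-0.021,91.8,0,0,0,0,0,-0.021,91.8,0,0,0,0,0,0.02,91.8,0,0,0,0,0,0.06,91.8,0,0,0,0,0,0.1,91.8,0,0,0,0,0,0.14,91.8,0,0,0,0,0,0.14,91.8],
)

```text
clock: 18.65
position: [0.6537, -0.2669, 0.2178]
ee_rot: [3.109, 0.418, 0.015]
force: [0.5, -0.2, 0.6]
width: 0.999
gripper_force: 0.0
```

Emit:
arm_command(
  deltas=[0,0,0,0,0.045,0,91.8,0,0,0,0,0.09,0,91.8,0,0,0,-0.002,0.135,0,91.8,0,0,0,-0.003,0.18,0,91.8,0,0,0,-0.004,0.22,0,91.8,0,0,0,-0.005,0.26,0,91.8,0,0,0,-0.006,0.3,0,91.8,0,0,0,-0.006,0.335,0,91.8,0,0,0,-0.006,0.352,0,91.8,0,0,0,-0.006,0.352,-0.02,91.8,0,0,0,-0.006,0.352,-0.04,91.8,0,0,0,-0.006,0.352,-0.04,91.8,0,0,0,-0.006,0.352,-0.04,91.8],
)

```text
clock: 19.95
position: [0.6447, 0.085, 0.1707]
ee_rot: [3.113, 0.417, -0.001]
force: [-0.1, -0.5, 0.6]
width: 1.003
gripper_force: 0.0
```

Run:
```python
from h import *
im=optics.get_image("scene");cv2.imwrite("pics/c6.png",cv2.resize(im[110:310,180:400],None,fx=2.9,fy=2.9,interpolation=cv2.INTER_CUBIC))
t=optics.get_image("top");I=t.astype(int)
a,c,ce=blob(I.min(2)>135,(418,151),20);print("jar",a,ray("top",ce,.088))
cv2.imwrite("pics/c7.png",cv2.resize(t[110:250,200:470],None,fx=2.9,fy=2.9,interpolation=cv2.INTER_CUBIC))
a,c,ce=blob(I.max(2)<60,(440,219),12);print("sq?",a,ray("top",ce,.096))
s=sensors.observe();print(s["position"],s["ee_rot"],s["width"],s["force"])
```

```text
jar 403 [ 0.65008648 -0.26773922]
sq? 155 [ 0.46474069 -0.28916615]
[0.64535715 0.08545255 0.17183679] [3.11359852e+00 4.17612625e-01 2.44258005e-03] 1.005313398366903 [ 0.32462811 -0.00694077  0.47332886]
```

View pics/c6.png

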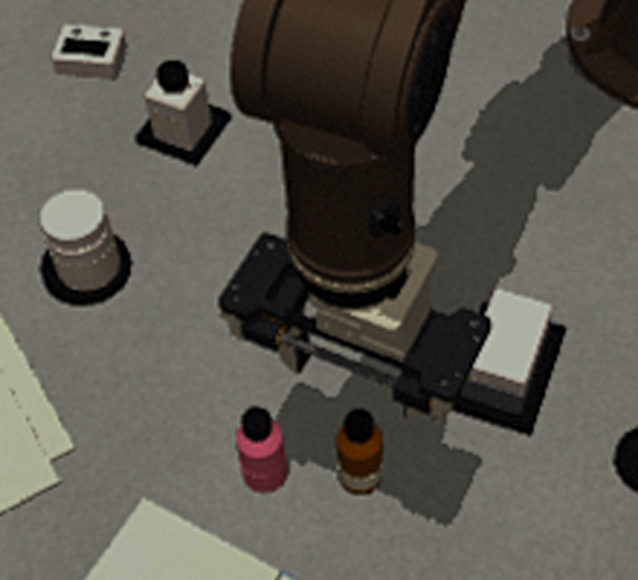

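View pics/c7.png

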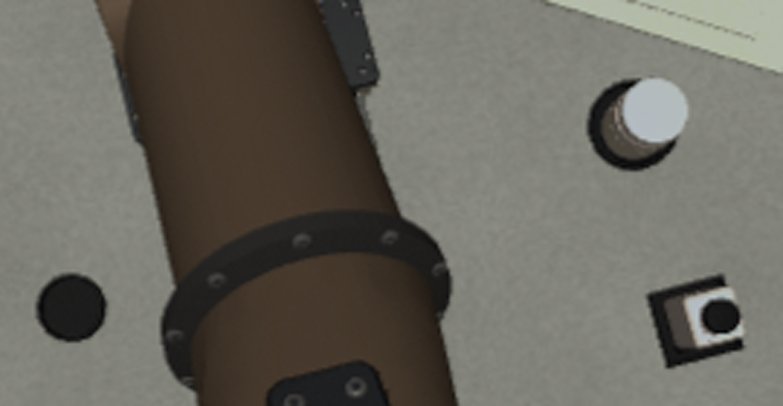

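All three stand in their trays: jar at crop (85,245), square bottle (180,115), tip box (510,340) in the scene crop, and the top crop agrees. The glass is untouched at (360,450) with the pink look-alike beside it at (262,450). I'll turn the tool −45° so the fingers and gripper body clear the pink bottle, then descend.

Emit:
arm_command(
  deltas=[0,0,-0.09,0,0,0,76,0,0,-0.18,0,0,0,76,0,0,-0.27,0,0,0,76,0,0,-0.36,0,0,0,76,0,0,-0.45,0,0,0,76,0,0,-0.5,0,0,0,76,0,0,-0.5,0,0,0,76,0,0,-0.5,0,0,-0.02,76,0,0,-0.5,0,0,-0.045,76,0,0,-0.5,0,0,-0.07,76,0,0,-0.5,0,0,-0.09,76,0,0,-0.5,0,0,-0.105,76,0,0,-0.5,0,0,-0.111,76,0,0,-0.5,0,0,-0.111,76,0,0,-0.5,0,0,-0.111,76],
)

```text
clock: 21.55
position: [0.6453, 0.086, 0.0607]
ee_rot: [-3.036, 0.804, -0.002]
force: [-0.7, 0.1, -0.5]
width: 0.829
gripper_force: 0.0
```

Emit:
arm_command(
  deltas=[0,0,0,0,0,0,25,0,0,0,0,0,0,25,0,0,0,0,0,0,25,0,0,0,0,0,0,25,0,0,0,0,0,0,25,0,0,0,0,0,0,25,0,0,0,0,0,0,25,0,0,0,0,0,0,25],
  force=18,
)

```text
clock: 22.35
position: [0.6449, 0.0862, 0.06]
ee_rot: [-3.036, 0.804, -0.001]
force: [0.4, 0.5, 3.3]
width: 0.432
gripper_force: 17.9
```

Emit:
arm_command(
  deltas=[0,0,0,0,0,0.01,25,0,0,0,0,0,0.03,25,0,0,0,0,0,0.055,25,0,0,0,0,0,0.075,25,0,0,0,-0.007,0.007,0.085,25,0,0,0,-0.02,0.022,0.085,25,0,0,0,-0.04,0.043,0.085,25,0,0,0,-0.06,0.065,0.085,25,0,0,0,-0.08,0.086,0.085,25,0,0,0,-0.1,0.108,0.085,25,0,0,0,-0.12,0.129,0.085,25,0,0,0,-0.14,0.15,0.085,25,0,0,0,-0.16,0.172,0.085,25,0,0,0,-0.172,0.185,0.08,25,0,0,0,-0.177,0.19,0.07,25,0,0,0,-0.177,0.19,0.055,25,0,0,0,-0.177,0.19,0.04,25,0,0,0,-0.177,0.19,0.028,25,0,0,0,-0.177,0.19,0.025,25,0,0,0,-0.177,0.19,0.025,25],
)

```text
clock: 24.35
position: [0.4671, 0.2754, 0.0839]
ee_rot: [3.035, -0.805, -0.002]
force: [-0.1, 0.4, -1.8]
width: 0.434
gripper_force: 17.9
```

Run:
```python
from h import *
im=optics.get_image("scene");y0,y1,x0,x1=(180,310,320,490)
cv2.imwrite("pics/c8.png",cv2.resize(im[y0:y1,x0:x1],None,fx=4.5,fy=4.5,interpolation=cv2.INTER_CUBIC))
s=sensors.observe();print(s["position"],s["ee_rot"],s["width"],s["force"])
```

```text
[0.46758802 0.27569289 0.08460922] [ 3.03630729e+00 -8.04911695e-01 -4.17771810e-04] 0.4308642757327989 [ 0.0983642  -0.52293349 -1.79101374]
```

View pics/c8.png

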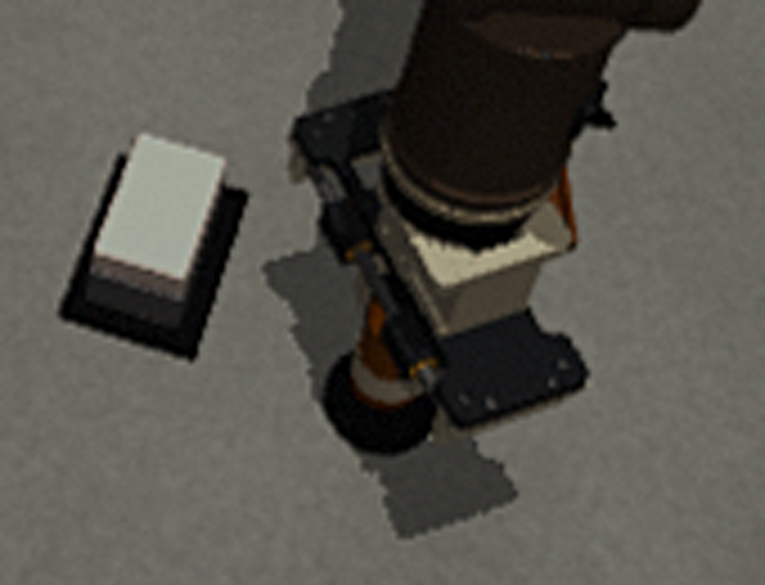

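The picture shows the amber bottle above its small round tray (crop 380,390). I'll lower it 20 mm, release and retreat.

Emit:
arm_command(
  deltas=[0,0,0,0,0,-0.007,25,0,0,0,0,0,-0.013,25,0,0,0,0,0,-0.018,25,0,0,0,0,0,-0.021,25,0,0,0,0,0,-0.021,25,0,0,0,0,0,-0.021,91.8,0,0,0,0,0,-0.021,91.8,0,0,0,0,0,-0.021,91.8,0,0,0,0,0,-0.021,91.8,0,0,0,0,0,-0.021,91.8,0,0,0,0,0,-0.021,91.8,0,0,0,0,0,0.02,91.8,0,0,0,0,0,0.06,91.8,0,0,0,0,0,0.1,91.8,0,0,0,0,0,0.14,91.8,0,0,0,0,0,0.16,91.8,0,0,0,0,0,0.16,91.8,0,0,0,0,0,0.16,91.8],
)

```text
clock: 26.2
position: [0.4675, 0.2758, 0.2446]
ee_rot: [-3.037, 0.804, -0.0]
force: [0.1, -1.0, 0.5]
width: 0.997
gripper_force: 0.0
```

Emit:
arm_command(
  deltas=[0,0,0,-0.02,-0.045,0,91.8,0,0,0,-0.02,-0.09,0,91.8,0,0,0,-0.02,-0.135,0,91.8,0,0,0,-0.02,-0.18,0,91.8,0,0,0,-0.02,-0.22,0,91.8,0,0,0,-0.02,-0.25,0,91.8,0,0,0,-0.02,-0.25,0,91.8,0,0,0,-0.02,-0.25,0,91.8,0,0,0,-0.02,-0.25,0,91.8],
)

```text
clock: 27.1
position: [0.4472, 0.0269, 0.244]
ee_rot: [3.037, -0.802, -0.002]
force: [-0.4, 0.9, 0.6]
width: 1.001
gripper_force: 0.0
```

Run:
```python
from h import *
cv2.imwrite("pics/s9.png",optics.get_image("scene"));t=optics.get_image("top");cv2.imwrite("pics/t9.png",cv2.resize(t[90:310,90:350],None,fx=2.7,fy=2.7,interpolation=cv2.INTER_CUBIC))
s=sensors.observe();print(s["position"],s["width"],s["clock"])
```

```text
[0.44739479 0.02710218 0.24423859] 1.0021777153905598 27.2
```

View pics/s9.png

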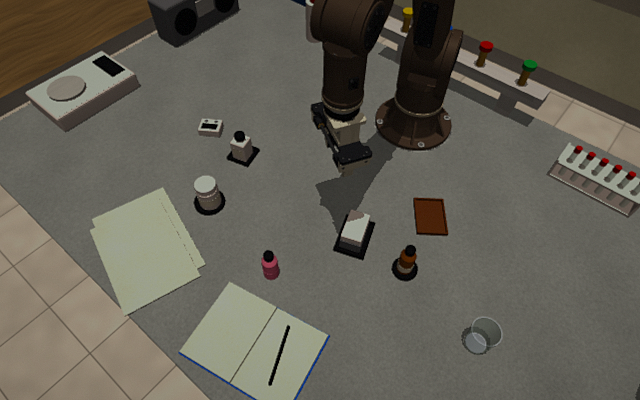

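View pics/t9.png

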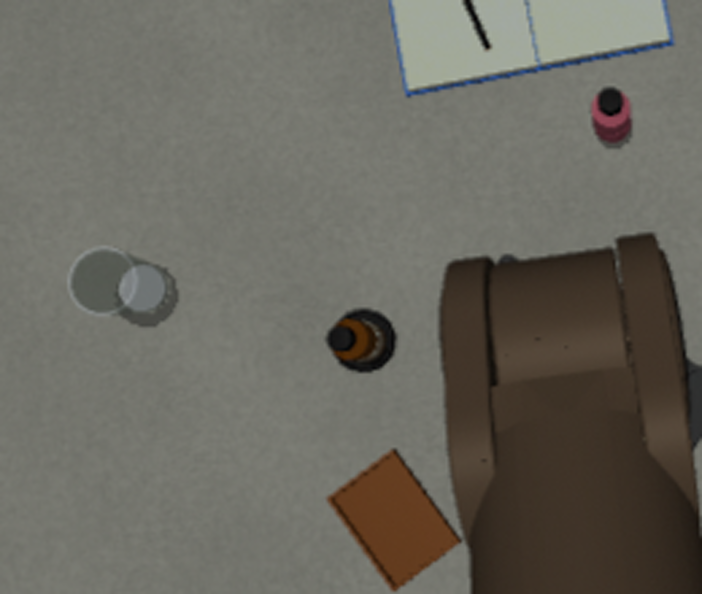

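The scene shows all four containers upright in their trays: jar (207,193), square bottle (241,150), tip box (354,232), glass (405,262). The beaker and timer haven't moved, and the gripper is clear. I'll check the glass centring with one number, then hand in.

Run:
```python
from h import *
p=ray("top",(90+342/2.7,90+340/2.7),.106);e=np.linalg.norm(p-[.4685,.2755]);print(p,e)
if e<.010: print(arm.sign_off())
```

```text
[0.46574068 0.27020464] 0.005971152811500357
the job is handed in; nothing more can be done
None
```

The job is handed in at about 27 s: the jar, square bottle, tip box and, last, the amber glass each stand released and upright in their own trays, with the glass about 6 mm off its tray's centre by the last picture and the beaker and timer untouched; the judge's verdict was not shown.

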